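# Line up the feeding bottles by height on the oak shelf

### The job

Put the four feeding bottles away in a row on the oak shelf, in order of height: the shortest on the coaster next to the bottle warmer, rising to the tallest at the jug's end. Stand each upright in the middle of its own cork coaster, set down and not dropped, knock no bottle over, and do not bump the warmer or push the pacifier box aside.

Things in the scene. Friction and masses are not known exactly. Their poses are not given: they have to be found in the camera images.
- bottle_1: the shortest of four loose glass feeding bottles with grey-green silicone sleeves and white caps: 100 mm tall in all, body 48 mm across up to 40 mm above its foot. The top 46 mm (screw ring and cap) is a plain cylinder 40 mm across, the place to grip from above. Under 0.27 kg; stands on the counter (z = 0). Origin: centre of the underside, z up to the cap.
- bottle_2: the second shortest of four loose glass feeding bottles with grey-green silicone sleeves and white caps: 124 mm tall in all, body 52 mm across up to 64 mm above its foot. The top 46 mm (screw ring and cap) is a plain cylinder 40 mm across, the place to grip from above. Under 0.27 kg; stands on the counter (z = 0). Origin: centre of the underside, z up to the cap.
- bottle_3: the second tallest of four loose glass feeding bottles with grey-green silicone sleeves and white caps: 148 mm tall in all, body 56 mm across up to 88 mm above its foot. The top 46 mm (screw ring and cap) is a plain cylinder 40 mm across, the place to grip from above. Under 0.27 kg; stands on the counter (z = 0). Origin: centre of the underside, z up to the cap.
- bottle_4: the tallest of four loose glass feeding bottles with grey-green silicone sleeves and white caps: 172 mm tall in all, body 60 mm across up to 112 mm above its foot. The top 46 mm (screw ring and cap) is a plain cylinder 40 mm across, the place to grip from above. Under 0.27 kg; stands on the counter (z = 0). Origin: centre of the underside, z up to the cap.
- coaster_a: one of four alike cork coasters, 90 mm across, 4 mm thick, fixed in a row along the oak shelf, about 100 mm apart; the letters say nothing of their order. Origin: centre of the underside (a bottle on it has its foot 4 mm higher). The shelf, 160 mm deep, 740 mm long, top 60 mm above the counter, may stand a little askew; the row is near its mid-line.
- coaster_b: one of four alike cork coasters, 90 mm across, 4 mm thick, fixed in a row along the oak shelf, about 100 mm apart; the letters say nothing of their order. Origin: centre of the underside (a bottle on it has its foot 4 mm higher). The shelf, 160 mm deep, 740 mm long, top 60 mm above the counter, may stand a little askew; the row is near its mid-line.
- coaster_c: one of four alike cork coasters, 90 mm across, 4 mm thick, fixed in a row along the oak shelf, about 100 mm apart; the letters say nothing of their order. Origin: centre of the underside (a bottle on it has its foot 4 mm higher). The shelf, 160 mm deep, 740 mm long, top 60 mm above the counter, may stand a little askew; the row is near its mid-line.
- coaster_d: one of four alike cork coasters, 90 mm across, 4 mm thick, fixed in a row along the oak shelf, about 100 mm apart; the letters say nothing of their order. Origin: centre of the underside (a bottle on it has its foot 4 mm higher). The shelf, 160 mm deep, 740 mm long, top 60 mm above the counter, may stand a little askew; the row is near its mid-line.
- warmer: round white bottle warmer, 126 mm across, 124 mm high, open well on top, grey turning knob in front; fixed at one end of the shelf, left or right, about 135 mm from the nearest coaster, centre to centre. A fixed white jug (90 mm across, 105 mm high) fills the other end likewise. Origin: centre of the underside.
- pacifier_box: round plastic pacifier box with ribbed white twist cap, 66 mm across, 61 mm high, loose, to be left alone. It and a fixed saucer of teats (76 mm across, 32 mm high) stand among the bottles in a ragged line along y, neighbours 85 to 130 mm apart in y: a grip closing along x has room. Origin: centre of the underside.
Things that resemble listed ones, but are neither listed nor needed, are in the scene too. Leave any yellow look-alike of the bottle_2 alone.

How it is judged:
By the outcome, as a careful person would: the job done as asked, in the order asked, and still so for the second after the job is handed in, with the robot touching nothing.
It also fails if it takes over 104 s, if anything falls off the work surface, if the arm or the gripper's body presses on something with over 40 N, if the wrist force passes 120 N, or if a joint passes its speed limit or range.

### The arm

A 6-joint arm with a two-finger parallel gripper is mounted at the origin on the work surface. World frame = base frame: x ahead of the robot, y to its left, z up, the work surface at z = 0. Lengths are in m, angles in rad, forces in N, time in s.
With the tool pointing down it reaches from about 0.325 to 0.925 m from the base axis. Payload 3.1 kg.
Tool frame: the origin (TCP) lies between the finger pads; the fingertips stand 19 mm ahead of it and the grasp point (between the pads) is the TCP; z points along the fingers, y is the line along which they close (so a half turn about z gives the same grasp; the last joint's range is limited). The gripper opens to 85 mm and grips with 20 to 120 N. Pads are 22 mm wide; open, the fingers measure 114 mm over their backs; the gripper's body (76 mm by 85 mm) begins 54 mm behind the grasp point. The pads swing forward as they close: fully open they stand 13 mm farther back than shut.
Start: joints at [1.068, 0.217, 1.613, -0, 1.311, -0.112], TCP at [0.238, 0.578, 0.25] pointing down, gripper open.
Joint ranges: [-2.75, 2.75], [-0.78, 2.1], [0.31, 2.55], [-1.13, 4.27], [0.13, 2.63], [-2.58, 2.58]. Speed limits (rad/s): [2.79, 2.79, 3.14, 3.14, 3.14, 3.14].

### API

Orientations are given as a unit quaternion [w, x, y, z].
In Python, from station import robot gives the robot as it stands. The module is installed in compiled form; this text tells all that it offers.
- The arm moves only by the tool play_rows, never from a script. Its argument "steps" is a list of rows, each a list of 3 entries, a list of its own where there are three numbers: the finger opening in m, from 0 to 0.0854, then the shift along the tool's x, y, z in m, then the turn about the tool's z in degrees. In form: [[fingers, [tx, ty, tz], twist], ...]. A call has 1 to 10 rows; each row shifts and turns the commanded pose from where the row before left it, along the tool's axes as they then stand; what a row does not reach is not made up. A row lasts 1/12 s, in which the tool goes at most 41.7 mm and 7.16 degrees, less where a joint would pass 70% of its speed; a pose out of reach is approached as far as the arm can. A call is refused whole if a number of a shift passes 0.0417 or a number of a turn 7.16, either way. A call with a gripper value outside its range is refused whole. The fingers move at their own pace and stop on an object; "force" is the grip in N (left out, the last holds). Time passes only in rows, so rows that do not move let the fingers close. It gives the time, the measured TCP pose, the force, the opening and the grip force at its end, in the units of the state.
- robot.state(): the state, without advancing time (a new reading comes with each control period).
- robot.snapshot(name): name is "side" or "top"; returns (picture, depth): 420x560x3 uint8, red, green, blue; 420x560 float32, m along the optical axis (not along the pixel's ray), 0 where there is no reading.
- robot.camera_info(name): a dict with "fx", "fy", "cx", "cy" (pixels), "k1" (the pictures are not rectified: a ray, as slopes to the right and down, at radius r is drawn at 1 + k1 r^2 times it, then the intrinsics apply), "R" (3x3) and "t" (3): a world point X has camera coordinates R X + t. Camera axes: x right, y down, z forward; pixel columns grow to the right and rows downward; lengths in m; the calibration is good to about 2 mm. A picture is of the moment at which its call begins. camera_info takes no time and is no camera call.
- robot.job_done(): hands the job in; it is judged then, once.
The state is a dict: "t": time; "joint_positions": joint angles; "joint_vel": joint speeds; "effort": joint torques, N m; "eef_pos": TCP position; "ee_rot": TCP orientation; "wrist_force": force on the tool from outside, world axes, zero at the start; "torque": the same for the moment, N m; "finger_gap": opening from 0.0 (shut) to 1.0 (fully open); "grasp_force": force on a finger pad.
Only numpy, scipy, OpenCV 4.12 (cv2) and the standard library are available. Lean on these libraries where they do the work, as an engineer would, in place of code of your own. Each camera call takes 0.05 s, during which the arm holds its last target. There are 200 camera calls.

## Working session

There is one attempt and no reset: what is moved stays moved. The work goes in short steps, Python scripts to look and compute and a tool call to move; the robot and the scene stay as the last step left them, time stands still between calls to the robot, and variables do not carry over. Pictures are saved under pics/ and viewed, at most 14 in all, crops included, and the job is handed in when it is done.

Besides the shell and the picture viewer there is one more tool, called after "Call:" by a JSON object that holds its "fn" and its "kwargs", one argument or row to a line. play_rows: Moves the arm, as the interface text tells. Its arguments: {"type":"object","properties":{"steps":{"type":"array","items":{"type":"array"}},"force":{"type":"number"}},"required":["steps"]}

```bash
mkdir -p pics; cat > h.py <<'E'
import numpy as np, cv2
from station import robot
def snap(n,f=None):
    im,d=robot.snapshot(n)
    if f: cv2.imwrite('pics/'+f,im[:,:,::-1]); np.save('pics/'+f+'.npy',d)
    return im,d
def cloud(n,d):
    c=robot.camera_info(n)
    v,u=np.mgrid[:d.shape[0],:d.shape[1]]
    K=np.array([[c['fx'],0,c['cx']],[0,c['fy'],c['cy']],[0,0,1]],float)
    p=np.stack([u,v],-1).reshape(-1,1,2).astype(np.float64)
    s=cv2.undistortPoints(p,K,np.array([c['k1'],0,0,0.]))[:,0].reshape(*d.shape,2)
    X=np.dstack([s*d[...,None],d])
    return (X-np.array(c['t']))@np.array(c['R'])   # R^T(X-t)
E
python3 - <<'E'
from h import *
for n in('side','top'):
    snap(n,n+'1.png'); c=robot.camera_info(n); print(n,c)
print(robot.state())
E
```

```text
side {'fx': 418.1305684704219, 'fy': 418.1305684704219, 'cx': 282.9245457559994, 'cy': 204.19550971221878, 'k1': -0.13079161406202075, 'R': array([[ 0.97846097, -0.2053579 ,  0.02103006],
       [-0.11031172, -0.60625216, -0.78758469],
       [ 0.17448626,  0.76830102, -0.61584746]]), 't': array([-0.49073682,  0.10304286,  0.88782496])}
top {'fx': 436.5001489636604, 'fy': 436.5001489636604, 'cx': 277.01584771443646, 'cy': 211.58633493618947, 'k1': -0.13116638279583226, 'R': array([[ 0.01597786, -0.99966221,  0.0204982 ],
       [-0.98355937, -0.01940197, -0.17953978],
       [ 0.17987684, -0.01729253, -0.98353713]]), 't': array([-0.03247947,  0.47931149,  0.94766289])}
{'t': 0.1, 'joint_positions': array([ 1.06777994e+00,  2.17663618e-01,  1.61482832e+00, -5.56766968e-06,
        1.31130268e+00, -1.12214607e-01]), 'joint_vel': array([ 0.00177756, -0.00212726, -0.00197375, -0.00057706, -0.0003509 ,
       -0.00064127]), 'effort': array([-1.07310156e-03, -3.98074079e+01, -3.04971421e+01, -1.64422954e-04,
        4.17778982e-03,  9.24139783e-06]), 'eef_pos': array([0.23772287, 0.57724999, 0.24907963]), 'ee_rot': array([-3.30800331e-04,  1.94158988e-01,  9.80969457e-01, -1.05011745e-03]), 'wrist_force': array([-0.16605201,  0.16065902,  0.48393907]), 'torque': array([-0.026452  ,  0.00476157,  0.04362629]), 'grasp_force': 0.0, 'finger_gap': 1.0006673708525289}
```

View pics/side1.png

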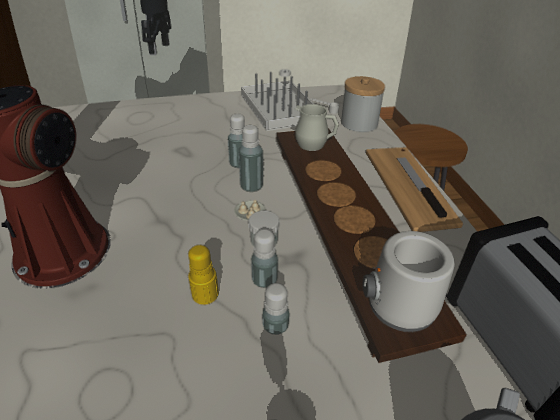

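View pics/top1.png

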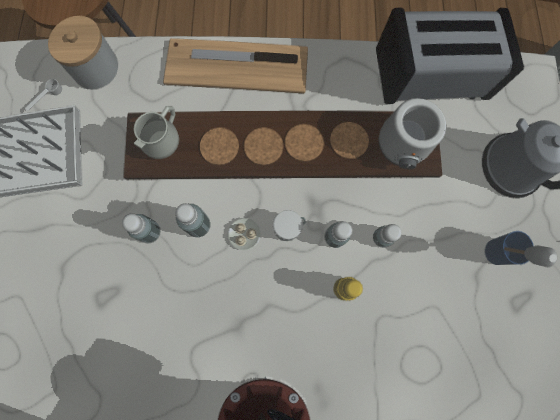

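The side view shows the warmer at the near end of the shelf (410,280), the jug at the far end (313,127), and coasters at (323,170), (336,194), (354,219) and (372,250). In the top view:
- **Bottle candidates (caps):** (135,222), (187,214), (341,230) and (394,232).
- **Look-alikes:** yellow bottle (348,288), pacifier box (288,225), saucer (242,234), and a blue bottle with a spout (520,252).

Next I'll measure these in both views.

```bash
cat > meas.py <<'E'
from h import *
from scipy.optimize import least_squares
from scipy import ndimage
def circ(p):
    r=least_squares(lambda q:np.hypot(p[:,0]-q[0],p[:,1]-q[1])-q[2],[*p.mean(0),.03],loss='soft_l1',f_scale=.002).x
    return r
d={n:np.load(f'pics/{n}1.png.npy') for n in('top','side')}
C={n:cloud(n,d[n]) for n in d}
Ct=C['top']
def near(n,u,v,r=30):
    vv,uu=np.mgrid[:420,:560]; m=(abs(uu-u)<r)&(abs(vv-v)<r)&(d[n]>0); return C[n][m]
caps={'A':(135,222),'B':(187,214),'C':(341,230),'D':(394,232),'box':(288,225),'yellow':(348,288)}
for k,(u,v) in caps.items():
    P0=Ct[v,u]; out=[k,np.round(P0,3)]
    for n in C:
        P=C[n].reshape(-1,3)[(d[n]>0).ravel()]
        q=P[np.hypot(P[:,0]-P0[0],P[:,1]-P0[1])<.045]
        zt=np.percentile(q[:,2],99.5); t=q[q[:,2]>zt-.008]
        c=(t[:,:2].max(0)+t[:,:2].min(0))/2
        out+=[n,'ztop',round(zt,4),'mid',np.round(c,4),'ext',np.round(np.ptp(t[:,:2],axis=0),3),len(t)]
    print(*out)
im=cv2.imread('pics/top1.png')
# coasters: brown colour on the shelf
hsv=cv2.cvtColor(im,cv2.COLOR_BGR2HSV)
for n,pts in (('top',[(219,146),(264,146),(304,142),(349,140)]),('side',[(323,170),(336,194),(354,219),(372,250)])):
    I=cv2.GaussianBlur(cv2.imread(f'pics/{n}1.png'),(3,3),0).max(2)
    for u,v in pts:
        m=ndimage.label(I>85)[0]; l=m[v,u]; q=C[n][(m==l)&(d[n]>0)]
        if l==0: print('x',I[v,u]);continue
        c=(q[:,:2].max(0)+q[:,:2].min(0))/2
        print(n,(u,v),np.round(c,4),'mean',np.round(q.mean(0),4),'ext',np.round(np.ptp(q,axis=0),3),len(q))
for n in C:
  print(n,'shelf z',[np.round(C[n][v,u],3) for u,v in ([(190,165),(370,165),(290,122)] if n=='top' else [(310,195),(355,290)])])
E
python3 meas.py
```

```text
A [0.433 0.266 0.149] top ztop 0.1499 mid [0.4331 0.2784] ext [0.035 0.034] 230 side ztop 0.1516 mid [0.4329 0.277 ] ext [0.034 0.031] 83
B [0.448 0.156 0.172] top ztop 0.1738 mid [0.4528 0.1621] ext [0.036 0.038] 254 side ztop 0.1748 mid [0.4533 0.1598] ext [0.036 0.03 ] 105
C [ 0.429 -0.157  0.123] top ztop 0.1269 mid [ 0.4293 -0.1602] ext [0.034 0.036] 229 side ztop 0.1261 mid [ 0.4289 -0.1614] ext [0.036 0.036] 231
D [ 0.43  -0.275  0.101] top ztop 0.1028 mid [ 0.4303 -0.2735] ext [0.035 0.034] 197 side ztop 0.1028 mid [ 0.4301 -0.2747] ext [0.035 0.034] 289
box [ 0.447 -0.049  0.059] top ztop 0.0647 mid [ 0.4487 -0.0487] ext [0.065 0.067] 674 side ztop 0.064 mid [ 0.4475 -0.0471] ext [0.067 0.065] 502
yellow [ 0.309 -0.17   0.126] top ztop 0.1271 mid [ 0.3096 -0.1822] ext [0.033 0.036] 229 side ztop 0.1273 mid [ 0.3096 -0.183 ] ext [0.037 0.037] 266
top (219, 146) [0.6293 0.1125] mean [0.6276 0.1119 0.0634] ext [0.092 0.089 0.013] 1188
top (264, 146) [0.6315 0.0101] mean [0.6294 0.0103 0.0638] ext [0.093 0.09  0.014] 1186
top (304, 142) [ 0.6424 -0.0835] mean [ 0.64   -0.0829  0.0638] ext [0.092 0.088 0.014] 1154
top (349, 140) [ 0.6482 -0.1878] mean [ 0.647  -0.1868  0.0641] ext [0.086 0.085 0.011] 952
side (323, 170) [0.6273 0.1132] mean [0.6261 0.1119 0.0648] ext [0.086 0.088 0.009] 567
side (336, 194) [ 0.6355 -0.0333] mean [ 0.6342 -0.0408  0.0645] ext [0.1   0.185 0.01 ] 1580
side (354, 219) [ 0.6355 -0.0333] mean [ 0.6342 -0.0408  0.0645] ext [0.1   0.185 0.01 ] 1580
x 69
top shelf z [array([0.581, 0.177, 0.06 ]), array([ 0.591, -0.237,  0.056]), array([ 0.691, -0.051,  0.059])]
side shelf z [array([0.569, 0.024, 0.06 ]), array([ 0.577, -0.268,  0.06 ])]
```

```bash
python3 - <<'E'
import cv2
a=cv2.imread('pics/top1.png')[95:305,100:460]
cv2.imwrite('pics/crop1.png',cv2.resize(a,None,fx=2.2,fy=2.2,interpolation=cv2.INTER_CUBIC))
E
```

```text
(no output)
```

View pics/crop1.png

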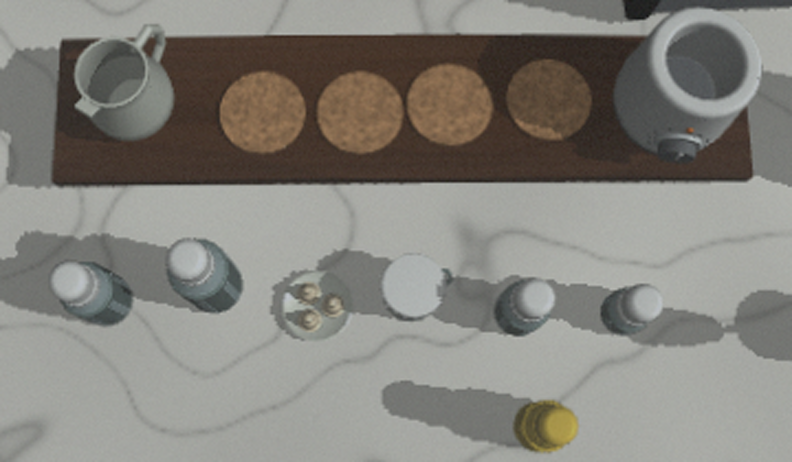

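The crop confirms four grey-green bottles with white caps. Left to right, their tops measure about 150, 174, 126 and 103 mm, so they are bottles 3, 4, 2 and 1. The yellow one at crop (547,425) is the decoy. I'll refine the coaster centres while the wrist turns so the grip closes along x.

```bash
cat > coast.py <<'E'
from h import *
seeds=[(.629,.1125),(.6315,.010),(.642,-.0835),(.648,-.188)]
for n in('top','side'):
    I=cv2.imread(f'pics/{n}1.png').astype(np.float32)
    d=np.ones((420,560),np.float32); Q=cloud(n,d); c=robot.camera_info(n)
    o=-np.array(c['R']).T@np.array(c['t']); dirs=Q-o
    P=o+dirs*((.064-o[2])/dirs[...,2])[...,None]   # plane z=.064
    G=cv2.GaussianBlur(I[...,2],(3,3),0)
    mapinv=None
    from scipy.interpolate import LinearNDInterpolator
    m=(abs(P[...,0]-.64)<.1)&(abs(P[...,1]+.04)<.3)
    f=LinearNDInterpolator(P[m][:,:2],G[m])
    from scipy.optimize import minimize
    th=np.linspace(0,2*np.pi,90,endpoint=False); cs=np.c_[np.cos(th),np.sin(th)]
    for s in seeds:
        # median relative contrast across a 45 mm circle
        def cost(q):
            a=f(q+.042*cs); b=f(q+.048*cs); return -np.nanmean(np.minimum((a-b)/(a+b),.35))
        g=[(cost(np.array(s)+[i*.001,j*.001]),i,j) for i in range(-10,11) for j in range(-10,11)]
        b=sorted(g)[:6]; print(n,s,np.round(np.array(s)+.001*np.mean([x[1:] for x in b],0),4),round(b[0][0],3))
E
python3 coast.py
```

```text
top (0.629, 0.1125) [0.628 0.112] -0.264
top (0.6315, 0.01) [0.6295 0.0105] -0.258
top (0.642, -0.0835) [ 0.6405 -0.0835] -0.269
top (0.648, -0.188) [ 0.6492 -0.1882] -0.235
side (0.629, 0.1125) [0.6265 0.1135] -0.21
side (0.6315, 0.01) [0.6285 0.0125] -0.224
side (0.642, -0.0835) [ 0.6398 -0.0817] -0.253
side (0.648, -0.188) [ 0.6485 -0.186 ] -0.123
```

Call:
{"fn": "play_rows", "kwargs": {
  "steps": [
    [0.07,[0,0,0],6.76],
    [0.07,[0,0,0],6.76],
    [0.07,[0,0,0],6.76],
    [0.07,[0,0,0],6.76],
    [0.07,[0,0,0],6.76],
    [0.07,[0,0,0],6.76],
    [0.07,[0,0,0],6.76],
    [0.07,[0,0,0],6.76],
    [0.07,[0,0,0],6.76],
    [0.07,[0,0,0],6.76]
  ],
  "force": 40
}}

```text
t: 0.93
eef_pos: [0.2378, 0.5775, 0.2495]
ee_rot: [0.0, 0.709, 0.705, -0.001]
wrist_force: [-0.6, 0.3, -0.1]
finger_gap: 0.816
grasp_force: 0.0
```

Averaging both views gives these coaster centres: jug end (.627,.113), then (.629,.0115), (.640,-.0825), and warmer end (.649,-.187). The bottles are b4 (.453,.161), b3 (.433,.278), b2 (.429,-.161) and b1 (.430,-.274). I'll move b4 first.

Call:
{"fn": "play_rows", "kwargs": {
  "steps": [
    [0.07,[-0.034,0.0175,0],0],
    [0.07,[-0.034,0.0175,0],0],
    [0.07,[-0.034,0.0175,0],0],
    [0.07,[-0.034,0.0175,0],0],
    [0.07,[-0.034,0.0175,0],0],
    [0.07,[-0.034,0.0175,0],0],
    [0.07,[-0.034,0.0175,0],0],
    [0.07,[-0.034,0.0175,0],0],
    [0.07,[-0.034,0.0175,0],0],
    [0.07,[-0.034,0.0175,0],0]
  ]
}}

```text
t: 1.77
eef_pos: [0.4132, 0.2361, 0.2499]
ee_rot: [-0.0, 0.707, 0.707, -0.0]
wrist_force: [1.6, -0.3, -1.0]
finger_gap: 0.816
grasp_force: 0.0
```

Call:
{"fn": "play_rows", "kwargs": {
  "steps": [
    [0.07,[-0.034,0.0175,0],0],
    [0.07,[-0.026,0.014,0],0],
    [0.07,[-0.015,0.008,0],0],
    [0.07,[0,0,0],0],
    [0.07,[0,0,0],0]
  ]
}}

```text
t: 2.18
eef_pos: [0.4525, 0.1623, 0.2499]
ee_rot: [-0.001, 0.708, 0.706, -0.0]
wrist_force: [-1.0, 0.4, 0.4]
finger_gap: 0.819
grasp_force: 0.0
```

Call:
{"fn": "play_rows", "kwargs": {
  "steps": [
    [0.07,[-0.001,0.0005,0.02],0],
    [0.07,[0,0,0.025],0],
    [0.07,[0,0,0.025],0],
    [0.07,[0,0,0.018],0],
    [0.07,[0,0,0.01],0],
    [0.07,[0,0,0],0],
    [0.036,[0,0,0],0],
    [0.036,[0,0,0],0],
    [0.036,[0,0,0],0],
    [0.036,[0,0,0],0]
  ],
  "force": 40
}}

```text
t: 3.02
eef_pos: [0.454, 0.1624, 0.1541]
ee_rot: [0.0, 0.707, 0.707, 0.001]
wrist_force: [-1.6, -0.9, 3.8]
finger_gap: 0.46
grasp_force: 40.4
```

Call:
{"fn": "play_rows", "kwargs": {
  "steps": [
    [0.036,[0,0,0],0],
    [0.036,[0,0,0],0],
    [0.036,[0,0,0],0]
  ]
}}

```text
t: 3.27
eef_pos: [0.4541, 0.1623, 0.1541]
ee_rot: [0.0, 0.707, 0.707, 0.001]
wrist_force: [-2.2, 0.1, 6.2]
finger_gap: 0.46
grasp_force: 40.5
```

Call:
{"fn": "play_rows", "kwargs": {
  "steps": [
    [0.036,[0,0,-0.006],0],
    [0.036,[0,0,-0.015],0],
    [0.036,[0,0,-0.024],0],
    [0.036,[0,0,-0.026],0],
    [0.036,[0,0,-0.024],0],
    [0.036,[-0.002,0.008,-0.018],0],
    [0.036,[-0.005,0.016,-0.01],0],
    [0.036,[-0.007,0.025,-0.004],0],
    [0.036,[-0.007,0.028,0],0],
    [0.036,[-0.007,0.028,0],0]
  ]
}}

```text
t: 4.1
eef_pos: [0.5591, 0.1335, 0.2797]
ee_rot: [0.0, 0.707, 0.707, 0.0]
wrist_force: [0.3, 0.5, -2.4]
finger_gap: 0.457
grasp_force: 41.0
```

Call:
{"fn": "play_rows", "kwargs": {
  "steps": [
    [0.036,[-0.007,0.025,0],0],
    [0.036,[-0.007,0.02,0],0],
    [0.036,[-0.004,0.014,0],0],
    [0.036,[-0.002,0.008,0],0],
    [0.036,[0,0.001,0],0],
    [0.036,[0,0,0],0]
  ]
}}

```text
t: 4.6
eef_pos: [0.6256, 0.1139, 0.2786]
ee_rot: [-0.001, 0.707, 0.707, -0.001]
wrist_force: [0.1, 0.7, -0.9]
finger_gap: 0.461
grasp_force: 40.9
```

```bash
cat > look.py <<'E'
from h import *; import sys
# cap centre of a held/standing bottle seen by side camera, and body centre: slices of cloud near given xy
x,y,z0,z1,r=map(float,sys.argv[1:6]); tag=sys.argv[6]
for n in('top','side'):
    im,d=snap(n,n+tag+'.png'); P=cloud(n,d)[d>0]
    P=P[np.hypot(P[:,0]-x,P[:,1]-y)<.06]; zt=0
    for a in np.arange(z0,z1,.02):
        q=P[(P[:,2]>=a)&(P[:,2]<a+.02)]
        if len(q)<15: continue
        from scipy.optimize import least_squares
        f=least_squares(lambda c:np.hypot(q[:,0]-c[0],q[:,1]-c[1])-r,[x,y],loss='soft_l1',f_scale=.002)
        print(n,round(a,3),len(q),'centre',np.round(f.x,4),'rms',round(float(np.sqrt(np.median(f.fun**2))),4))
print(robot.state()['eef_pos'])
E
python3 look.py .627 .113 .1 .26 .030 b4
```

```text
top 0.12 29 centre [0.6251 0.1136] rms 0.0004
top 0.14 69 centre [0.6251 0.1133] rms 0.0004
top 0.16 62 centre [0.6249 0.1133] rms 0.0006
top 0.18 62 centre [0.6238 0.1136] rms 0.0004
top 0.2 17 centre [0.6242 0.1137] rms 0.0004
side 0.12 96 centre [0.6222 0.1172] rms 0.0009
side 0.14 186 centre [0.6224 0.1166] rms 0.0009
side 0.16 194 centre [0.6226 0.1167] rms 0.0008
side 0.18 207 centre [0.6231 0.1168] rms 0.0008
side 0.2 203 centre [0.6234 0.1169] rms 0.0009
side 0.22 253 centre [0.624  0.1177] rms 0.0011
side 0.24 186 centre [0.6266 0.1266] rms 0.0019
[0.62508167 0.11433335 0.27894472]
```

b4 hangs upright at about (.624,.115). I'll lower it with a small correction, then make contact in small steps.

Call:
{"fn": "play_rows", "kwargs": {
  "steps": [
    [0.036,[-0.001,0.002,0.008],0],
    [0.036,[0,0,0.014],0],
    [0.036,[0,0,0.014],0],
    [0.036,[0,0,0.01],0],
    [0.036,[0,0,0.006],0],
    [0.036,[0,0,0.003],0],
    [0.036,[0,0,0.002],0],
    [0.036,[0,0,0],0],
    [0.036,[0,0,0],0]
  ]
}}

```text
t: 5.45
eef_pos: [0.6286, 0.113, 0.2229]
ee_rot: [0.0, 0.707, 0.707, 0.0]
wrist_force: [-0.1, 0.6, -1.9]
finger_gap: 0.455
grasp_force: 41.1
```

Call:
{"fn": "play_rows", "kwargs": {
  "steps": [
    [0.036,[0,0,0.001],0],
    [0.036,[0,0,0.001],0],
    [0.036,[0,0,0.001],0],
    [0.036,[0,0,0],0]
  ]
}}

```text
t: 5.78
eef_pos: [0.6281, 0.1129, 0.2193]
ee_rot: [-0.0, 0.707, 0.707, -0.0]
wrist_force: [-0.4, -0.9, -3.0]
finger_gap: 0.457
grasp_force: 41.1
```

Call:
{"fn": "play_rows", "kwargs": {
  "steps": [
    [0.036,[0,0,0.001],0],
    [0.036,[0,0,0],0],
    [0.036,[0,0,0],0]
  ]
}}

```text
t: 6.03
eef_pos: [0.6281, 0.1129, 0.2183]
ee_rot: [0.0, 0.707, 0.707, -0.0]
wrist_force: [-0.5, -0.2, -2.4]
finger_gap: 0.458
grasp_force: 41.3
```

Call:
{"fn": "play_rows", "kwargs": {
  "steps": [
    [0.036,[0,0,0.001],0],
    [0.036,[0,0,0],0],
    [0.036,[0,0,0],0]
  ]
}}

```text
t: 6.28
eef_pos: [0.6283, 0.113, 0.2182]
ee_rot: [0.0, 0.707, 0.707, 0.0]
wrist_force: [-1.5, -0.3, 3.4]
finger_gap: 0.457
grasp_force: 41.5
```

Call:
{"fn": "play_rows", "kwargs": {
  "steps": [
    [0.036,[0,0,0.001],0],
    [0.036,[0,0,0],0],
    [0.036,[0,0,0],0]
  ]
}}

```text
t: 6.53
eef_pos: [0.6283, 0.113, 0.2182]
ee_rot: [0.0, 0.707, 0.707, 0.0]
wrist_force: [-4.2, -0.3, 5.9]
finger_gap: 0.462
grasp_force: 42.1
```

Call:
{"fn": "play_rows", "kwargs": {
  "steps": [
    [0.045,[0,0,0],0],
    [0.055,[0,0,0],0],
    [0.07,[0,0,0],0],
    [0.07,[0,0,0],0],
    [0.07,[0,0,-0.01],0],
    [0.07,[0,0,-0.025],0],
    [0.07,[0,0,-0.03],0],
    [0.07,[0.008,-0.01,0],0],
    [0.07,[0.018,-0.021,0],0],
    [0.07,[0.022,-0.026,0],0]
  ]
}}

```text
t: 7.37
eef_pos: [0.5723, 0.1605, 0.2831]
ee_rot: [0.001, 0.708, 0.706, 0.002]
wrist_force: [-0.8, 0.1, 0.5]
finger_gap: 0.817
grasp_force: 0.0
```

Call:
{"fn": "play_rows", "kwargs": {
  "steps": [
    [0.07,[0.023,-0.027,0],0],
    [0.07,[0.023,-0.027,0],0],
    [0.07,[0.023,-0.027,0],0],
    [0.07,[0.023,-0.027,0],0],
    [0.07,[0.016,-0.02,0.01],0],
    [0.07,[0.009,-0.011,0.015],0],
    [0.07,[0,0,0.02],0],
    [0.07,[0,0,0.02],0],
    [0.07,[0,0,0],0],
    [0.07,[0,0,0],0]
  ]
}}

```text
t: 8.2
eef_pos: [0.4313, 0.2778, 0.2157]
ee_rot: [-0.0, 0.707, 0.707, -0.001]
wrist_force: [-0.5, -0.9, 0.5]
finger_gap: 0.825
grasp_force: 0.0
```

```bash
python3 look.py .627 .113 .06 .18 .030 b4p; python3 -c "
import cv2;a=cv2.imread('pics/sideb4p.png')[80:260,180:440];cv2.imwrite('pics/crop2.png',cv2.resize(a,None,fx=2.5,fy=2.5))"
```

```text
top 0.06 771 centre [0.6197 0.1094] rms 0.0098
top 0.08 75 centre [0.6278 0.1121] rms 0.0003
top 0.1 82 centre [0.6278 0.1124] rms 0.0005
top 0.12 81 centre [0.6276 0.1127] rms 0.0005
top 0.14 94 centre [0.6273 0.1131] rms 0.0006
top 0.16 236 centre [0.6287 0.1138] rms 0.0018
side 0.06 653 centre [0.6253 0.1065] rms 0.0107
side 0.08 169 centre [0.6252 0.1153] rms 0.0008
side 0.1 176 centre [0.6251 0.1151] rms 0.0008
side 0.12 179 centre [0.6253 0.115 ] rms 0.0009
side 0.14 192 centre [0.6256 0.1153] rms 0.0008
side 0.16 224 centre [0.6258 0.1164] rms 0.0015
[0.43310247 0.27826431 0.21792435]
```

View pics/crop2.png

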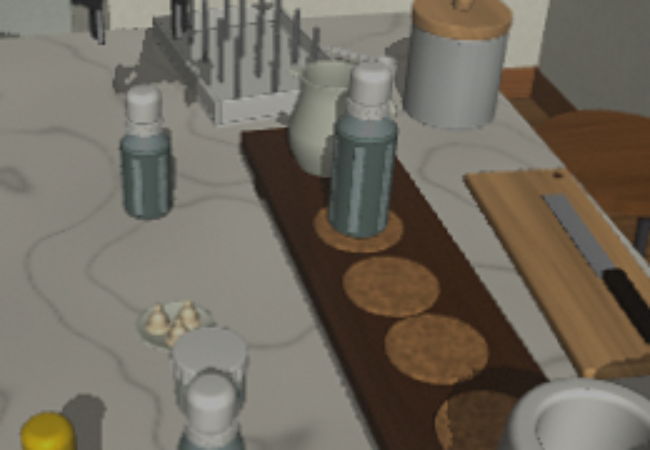

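The crop shows b4 upright in the middle of the jug-end coaster (360,215) and the open fingers straddling above b3 (145,100). The measured centring error is under 1 mm. Next is b3.

Call:
{"fn": "play_rows", "kwargs": {
  "steps": [
    [0.07,[0,0,0.02],0],
    [0.07,[0,0,0.025],0],
    [0.07,[0,0,0.022],0],
    [0.07,[0,0,0.014],0],
    [0.07,[0,0,0.008],0],
    [0.07,[0,0,0],0],
    [0.036,[0,0,0],0],
    [0.036,[0,0,0],0],
    [0.036,[0,0,0],0],
    [0.036,[0,0,0],0]
  ],
  "force": 40
}}

```text
t: 9.13
eef_pos: [0.4338, 0.2787, 0.1294]
ee_rot: [0.001, 0.707, 0.707, 0.002]
wrist_force: [0.3, -0.2, 3.9]
finger_gap: 0.458
grasp_force: 40.5
```

Call:
{"fn": "play_rows", "kwargs": {
  "steps": [
    [0.036,[0,0,0],0],
    [0.036,[0,0,0],0],
    [0.036,[0,0,0],0]
  ]
}}

```text
t: 9.38
eef_pos: [0.4338, 0.2787, 0.1294]
ee_rot: [0.001, 0.707, 0.707, 0.002]
wrist_force: [0.2, -0.3, 5.9]
finger_gap: 0.458
grasp_force: 40.8
```

Call:
{"fn": "play_rows", "kwargs": {
  "steps": [
    [0.036,[0,0,-0.006],0],
    [0.036,[0,0,-0.015],0],
    [0.036,[0,0,-0.024],0],
    [0.036,[0,0,-0.026],0],
    [0.036,[-0.006,0,-0.022],0],
    [0.036,[-0.016,0,-0.016],0],
    [0.036,[-0.026,0,-0.01],0],
    [0.036,[-0.032,0,-0.003],0],
    [0.036,[-0.034,0,0],0],
    [0.036,[-0.034,0,0],0]
  ]
}}

```text
t: 10.22
eef_pos: [0.4311, 0.1288, 0.2492]
ee_rot: [-0.0, 0.707, 0.708, -0.0]
wrist_force: [0.5, -0.4, -0.7]
finger_gap: 0.461
grasp_force: 40.6
```

Call:
{"fn": "play_rows", "kwargs": {
  "steps": [
    [0.036,[-0.034,0.004,0],0],
    [0.036,[-0.032,0.01,0],0],
    [0.036,[-0.025,0.018,0],0],
    [0.036,[-0.016,0.025,0],0],
    [0.036,[-0.008,0.028,0],0],
    [0.036,[-0.003,0.03,0],0],
    [0.036,[0,0.03,0],0],
    [0.036,[0,0.025,0],0],
    [0.036,[0,0.015,0],0],
    [0.036,[0,0.007,0],0]
  ]
}}

```text
t: 11.05
eef_pos: [0.6252, 0.0118, 0.2481]
ee_rot: [-0.001, 0.707, 0.707, -0.001]
wrist_force: [1.2, -0.4, -1.6]
finger_gap: 0.456
grasp_force: 40.9
```

Call:
{"fn": "play_rows", "kwargs": {
  "steps": [
    [0.036,[0,0.003,0],0],
    [0.036,[0,0,0],0],
    [0.036,[0,0,0],0]
  ]
}}

```text
t: 11.3
eef_pos: [0.6259, 0.0122, 0.2488]
ee_rot: [-0.001, 0.707, 0.707, -0.001]
wrist_force: [0.2, 0.9, -1.2]
finger_gap: 0.457
grasp_force: 40.9
```

```bash
python3 look.py .629 .012 .14 .20 .028 b3
```

```text
side 0.14 196 centre [0.6243 0.0139] rms 0.0008
side 0.16 207 centre [0.6244 0.0139] rms 0.0007
side 0.18 218 centre [0.6248 0.0141] rms 0.0007
[0.62604301 0.01211593 0.24922379]
```

Call:
{"fn": "play_rows", "kwargs": {
  "steps": [
    [0.036,[-0.001,0.003,0.008],0],
    [0.036,[0,0,0.014],0],
    [0.036,[0,0,0.014],0],
    [0.036,[0,0,0.009],0],
    [0.036,[0,0,0.005],0],
    [0.036,[0,0,0.002],0],
    [0.036,[0,0,0.001],0],
    [0.036,[0,0,0],0],
    [0.036,[0,0,0],0]
  ]
}}

```text
t: 12.15
eef_pos: [0.6307, 0.0109, 0.197]
ee_rot: [0.001, 0.707, 0.707, 0.0]
wrist_force: [-0.5, -0.1, -1.7]
finger_gap: 0.456
grasp_force: 40.9
```

Call:
{"fn": "play_rows", "kwargs": {
  "steps": [
    [0.036,[0,0,0.001],0],
    [0.036,[0,0,0],0],
    [0.036,[0,0,0.001],0],
    [0.036,[0,0,0],0],
    [0.036,[0,0,0],0]
  ]
}}

```text
t: 12.57
eef_pos: [0.6301, 0.011, 0.1943]
ee_rot: [0.0, 0.707, 0.707, 0.0]
wrist_force: [0.1, 0.8, -1.5]
finger_gap: 0.458
grasp_force: 40.9
```

Call:
{"fn": "play_rows", "kwargs": {
  "steps": [
    [0.036,[0,0,0.001],0],
    [0.036,[0,0,0],0],
    [0.036,[0,0,0.001],0],
    [0.036,[0,0,0],0],
    [0.036,[0,0,0],0]
  ]
}}

```text
t: 12.98
eef_pos: [0.6304, 0.0108, 0.1934]
ee_rot: [0.0, 0.707, 0.707, 0.0]
wrist_force: [-2.0, -0.5, 4.6]
finger_gap: 0.454
grasp_force: 41.5
```

Call:
{"fn": "play_rows", "kwargs": {
  "steps": [
    [0.045,[0,0,0],0],
    [0.055,[0,0,0],0],
    [0.07,[0,0,0],0],
    [0.07,[0,0,0],0],
    [0.07,[0,0,-0.01],0],
    [0.07,[0,0,-0.025],0],
    [0.07,[0,0,-0.03],0],
    [0.07,[-0.008,-0.01,0],0],
    [0.07,[-0.018,-0.021,0],0],
    [0.07,[-0.022,-0.026,0],0]
  ]
}}

```text
t: 13.82
eef_pos: [0.5742, -0.0369, 0.2592]
ee_rot: [0.002, 0.706, 0.708, 0.001]
wrist_force: [-0.3, -0.5, -0.2]
finger_gap: 0.822
grasp_force: 0.0
```

Call:
{"fn": "play_rows", "kwargs": {
  "steps": [
    [0.07,[-0.024,-0.028,0],0],
    [0.07,[-0.024,-0.028,0],0],
    [0.07,[-0.024,-0.028,0],0],
    [0.07,[-0.024,-0.028,0],0],
    [0.07,[-0.018,-0.02,0.01],0],
    [0.07,[-0.01,-0.011,0.015],0],
    [0.07,[0,0,0.02],0],
    [0.07,[0,0,0.02],0],
    [0.07,[0,0,0],0],
    [0.07,[0,0,0],0]
  ]
}}

```text
t: 14.65
eef_pos: [0.4294, -0.1608, 0.1919]
ee_rot: [-0.001, 0.707, 0.707, -0.0]
wrist_force: [0.4, 0.2, 0.6]
finger_gap: 0.823
grasp_force: 0.0
```

```bash
python3 look.py .629 .011 .06 .14 .028 b3p
```

```text
top 0.06 929 centre [0.6213 0.0096] rms 0.0126
top 0.08 69 centre [0.6312 0.0091] rms 0.0005
top 0.1 67 centre [0.6313 0.009 ] rms 0.0005
top 0.12 77 centre [0.6312 0.009 ] rms 0.0004
top 0.14 219 centre [0.6348 0.0094] rms 0.0023
side 0.06 828 centre [0.626  0.0031] rms 0.0122
side 0.08 178 centre [0.6292 0.0125] rms 0.0008
side 0.1 188 centre [0.6293 0.0124] rms 0.0008
side 0.12 183 centre [0.6293 0.0124] rms 0.0007
side 0.14 257 centre [0.6303 0.0146] rms 0.0021
[ 0.43113333 -0.16144076  0.19382028]
```

b3 is within 2 mm of its coaster centre. Next is b2.

Call:
{"fn": "play_rows", "kwargs": {
  "steps": [
    [0.07,[0,-0.002,0.02],0],
    [0.07,[0,0,0.025],0],
    [0.07,[0,0,0.022],0],
    [0.07,[0,0,0.014],0],
    [0.07,[0,0,0.008],0],
    [0.07,[0,0,0],0],
    [0.036,[0,0,0],0],
    [0.036,[0,0,0],0],
    [0.036,[0,0,0],0],
    [0.036,[0,0,0],0]
  ],
  "force": 40
}}

```text
t: 15.58
eef_pos: [0.4298, -0.1619, 0.1052]
ee_rot: [0.002, 0.707, 0.707, 0.001]
wrist_force: [0.6, 0.6, 3.3]
finger_gap: 0.457
grasp_force: 40.3
```

Call:
{"fn": "play_rows", "kwargs": {
  "steps": [
    [0.036,[0,0,0],0],
    [0.036,[0,0,0],0],
    [0.036,[0,0,0],0]
  ]
}}

```text
t: 15.83
eef_pos: [0.4299, -0.1619, 0.1052]
ee_rot: [0.002, 0.707, 0.707, 0.001]
wrist_force: [0.9, 0.3, 6.8]
finger_gap: 0.459
grasp_force: 40.4
```

Call:
{"fn": "play_rows", "kwargs": {
  "steps": [
    [0.036,[0,0,-0.006],0],
    [0.036,[0,0,-0.015],0],
    [0.036,[0,0,-0.024],0],
    [0.036,[0,0,-0.026],0],
    [0.036,[0.003,0.004,-0.022],0],
    [0.036,[0.007,0.01,-0.016],0],
    [0.036,[0.01,0.018,-0.01],0],
    [0.036,[0.012,0.025,-0.003],0],
    [0.036,[0.012,0.028,0],0],
    [0.036,[0.012,0.028,0],0]
  ]
}}

```text
t: 16.67
eef_pos: [0.5416, -0.1044, 0.2255]
ee_rot: [-0.0, 0.707, 0.707, -0.0]
wrist_force: [-0.1, -0.8, -1.2]
finger_gap: 0.456
grasp_force: 40.6
```

Call:
{"fn": "play_rows", "kwargs": {
  "steps": [
    [0.036,[0.011,0.028,0],0],
    [0.036,[0.008,0.026,0],0],
    [0.036,[0.003,0.02,0],0],
    [0.036,[0.001,0.013,0],0],
    [0.036,[0,0.007,0],0],
    [0.036,[0,0.003,0],0],
    [0.036,[0,0,0],0],
    [0.036,[0,0,0],0]
  ]
}}

```text
t: 17.33
eef_pos: [0.6372, -0.0822, 0.2249]
ee_rot: [-0.001, 0.707, 0.707, -0.001]
wrist_force: [-0.1, -0.1, -1.8]
finger_gap: 0.459
grasp_force: 40.6
```

```bash
python3 look.py .640 -.0825 .12 .18 .026 b2
```

```text
side 0.12 145 centre [ 0.6363 -0.0796] rms 0.0008
side 0.14 211 centre [ 0.6362 -0.0797] rms 0.0008
side 0.16 222 centre [ 0.6362 -0.0797] rms 0.0008
[ 0.63718108 -0.08226764  0.22519144]
```

Call:
{"fn": "play_rows", "kwargs": {
  "steps": [
    [0.036,[-0.0015,0.0025,0.008],0],
    [0.036,[0,0,0.014],0],
    [0.036,[0,0,0.014],0],
    [0.036,[0,0,0.009],0],
    [0.036,[0,0,0.005],0],
    [0.036,[0,0,0.002],0],
    [0.036,[0,0,0.001],0],
    [0.036,[0,0,0],0],
    [0.036,[0,0,0.001],0],
    [0.036,[0,0,0],0]
  ]
}}

```text
t: 18.27
eef_pos: [0.6412, -0.0837, 0.1721]
ee_rot: [0.001, 0.707, 0.707, 0.0]
wrist_force: [-0.2, 0.3, -0.9]
finger_gap: 0.461
grasp_force: 40.6
```

Call:
{"fn": "play_rows", "kwargs": {
  "steps": [
    [0.036,[0,0,0.001],0],
    [0.036,[0,0,0],0],
    [0.036,[0,0,0.001],0],
    [0.036,[0,0,0],0],
    [0.036,[0,0,0],0]
  ]
}}

```text
t: 18.68
eef_pos: [0.6406, -0.0835, 0.1692]
ee_rot: [-0.0, 0.707, 0.707, -0.0]
wrist_force: [0.1, -0.5, -2.3]
finger_gap: 0.46
grasp_force: 40.6
```

Call:
{"fn": "play_rows", "kwargs": {
  "steps": [
    [0.036,[0,0,0.001],0],
    [0.036,[0,0,0],0],
    [0.036,[0,0,0.001],0],
    [0.036,[0,0,0],0],
    [0.036,[0,0,0],0]
  ]
}}

```text
t: 19.1
eef_pos: [0.6409, -0.0835, 0.1691]
ee_rot: [0.0, 0.707, 0.707, 0.0]
wrist_force: [-2.9, 1.9, 6.9]
finger_gap: 0.459
grasp_force: 41.4
```

Call:
{"fn": "play_rows", "kwargs": {
  "steps": [
    [0.045,[0,0,0],0],
    [0.055,[0,0,0],0],
    [0.07,[0,0,0],0],
    [0.07,[0,0,0],0],
    [0.07,[0,0,-0.01],0],
    [0.07,[0,0,-0.025],0],
    [0.07,[0,0,-0.03],0],
    [0.07,[-0.008,-0.01,0],0],
    [0.07,[-0.02,-0.022,0],0],
    [0.07,[-0.025,-0.027,0],0]
  ]
}}

```text
t: 19.93
eef_pos: [0.5828, -0.1363, 0.2342]
ee_rot: [0.002, 0.706, 0.708, 0.001]
wrist_force: [-0.7, -0.9, -0.3]
finger_gap: 0.823
grasp_force: 0.0
```

Call:
{"fn": "play_rows", "kwargs": {
  "steps": [
    [0.07,[-0.0265,-0.029,0],0],
    [0.07,[-0.0265,-0.029,0],0],
    [0.07,[-0.0265,-0.029,0],0],
    [0.07,[-0.0265,-0.029,0],0],
    [0.07,[-0.02,-0.022,0.01],0],
    [0.07,[-0.011,-0.013,0.015],0],
    [0.07,[0,0,0.02],0],
    [0.07,[0,0,0.02],0],
    [0.07,[0,0,0],0],
    [0.07,[0,0,0],0]
  ]
}}

```text
t: 20.77
eef_pos: [0.4299, -0.2732, 0.1667]
ee_rot: [-0.001, 0.707, 0.707, -0.0]
wrist_force: [1.0, -0.3, 0.1]
finger_gap: 0.82
grasp_force: 0.0
```

```bash
python3 look.py .640 -.0825 .06 .12 .026 b2p
```

```text
top 0.06 1020 centre [ 0.6322 -0.0799] rms 0.0147
top 0.08 64 centre [ 0.6418 -0.0825] rms 0.0005
top 0.1 81 centre [ 0.6419 -0.0825] rms 0.0004
side 0.06 1023 centre [ 0.6354 -0.0898] rms 0.0134
side 0.08 186 centre [ 0.6403 -0.0812] rms 0.0008
side 0.1 195 centre [ 0.6403 -0.0811] rms 0.0008
[ 0.43157642 -0.27410875  0.16879502]
```

b2 is centred within about 1 mm. Next is b1, gripping at z = 0.080.

Call:
{"fn": "play_rows", "kwargs": {
  "steps": [
    [0.07,[0,-0.001,0.02],0],
    [0.07,[0,0,0.025],0],
    [0.07,[0,0,0.022],0],
    [0.07,[0,0,0.014],0],
    [0.07,[0,0,0.007],0],
    [0.07,[0,0,0],0],
    [0.036,[0,0,0],0],
    [0.036,[0,0,0],0],
    [0.036,[0,0,0],0],
    [0.036,[0,0,0],0]
  ],
  "force": 40
}}

```text
t: 21.7
eef_pos: [0.4312, -0.2747, 0.0813]
ee_rot: [0.002, 0.707, 0.707, 0.0]
wrist_force: [0.8, -0.4, 4.6]
finger_gap: 0.457
grasp_force: 40.5
```

Call:
{"fn": "play_rows", "kwargs": {
  "steps": [
    [0.036,[0,0,0],0],
    [0.036,[0,0,0],0],
    [0.036,[0,0,0],0]
  ]
}}

```text
t: 21.95
eef_pos: [0.4312, -0.2748, 0.0813]
ee_rot: [0.002, 0.707, 0.707, 0.0]
wrist_force: [0.3, -0.0, 7.1]
finger_gap: 0.457
grasp_force: 40.7
```

```bash
python3 - <<'E'
from h import *
for n in('top','side'):
    P=cloud(n,np.load(f'pics/{n}1.png.npy')); P=P[(abs(P[...,2]-.15)<.045)&(abs(P[...,1]+.32)<.12)&(abs(P[...,0]-.65)<.1)]
    print(n,P.min(0),P.max(0))
E
```

```text
top [ 0.57070708 -0.37101644  0.10500707] [ 0.70577699 -0.25473252  0.18898784]
side [ 0.57018061 -0.37734848  0.10504252] [ 0.70429527 -0.25852168  0.18786893]
```

Call:
{"fn": "play_rows", "kwargs": {
  "steps": [
    [0.036,[0,0,-0.006],0],
    [0.036,[0,0,-0.015],0],
    [0.036,[0,0,-0.024],0],
    [0.036,[0.005,0,-0.026],0],
    [0.036,[0.012,0.001,-0.022],0],
    [0.036,[0.018,0.004,-0.018],0],
    [0.036,[0.02,0.01,-0.01],0],
    [0.036,[0.016,0.018,-0.003],0],
    [0.036,[0.01,0.025,0],0],
    [0.036,[0.005,0.028,0],0]
  ]
}}

```text
t: 22.78
eef_pos: [0.5155, -0.1858, 0.2037]
ee_rot: [-0.0, 0.707, 0.707, -0.0]
wrist_force: [0.1, -0.6, 0.1]
finger_gap: 0.459
grasp_force: 40.4
```

Call:
{"fn": "play_rows", "kwargs": {
  "steps": [
    [0.036,[0.002,0.029,0],0],
    [0.036,[0,0.029,0],0],
    [0.036,[0,0.027,0],0],
    [0.036,[0,0.022,0],0],
    [0.036,[0,0.014,0],0],
    [0.036,[0,0.008,0],0],
    [0.036,[0,0.003,0],0],
    [0.036,[0,0,0],0],
    [0.036,[0,0,0],0]
  ]
}}

```text
t: 23.53
eef_pos: [0.6467, -0.1855, 0.2029]
ee_rot: [-0.001, 0.707, 0.707, -0.0]
wrist_force: [-0.1, -0.2, -1.6]
finger_gap: 0.46
grasp_force: 40.5
```

```bash
python3 look.py .649 -.187 .12 .16 .024 b1; python3 -c "
import cv2;a=cv2.imread('pics/topb1.png')[60:260,150:460];cv2.imwrite('pics/crop3.png',cv2.resize(a,None,fx=2.5,fy=2.5))"
```

```text
side 0.12 120 centre [ 0.6455 -0.1821] rms 0.0007
side 0.14 233 centre [ 0.6456 -0.1829] rms 0.0007
side 0.16 228 centre [ 0.6483 -0.1789] rms 0.0013
[ 0.64665332 -0.18556773  0.2032092 ]
```

View pics/sideb1.png

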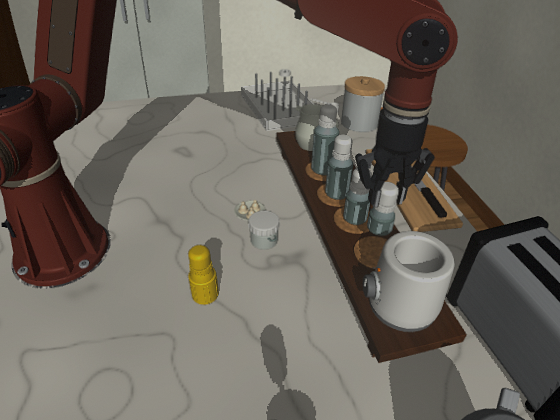

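The side view shows b1 held upright beside the warmer at (382,210), the other three bottles standing, and the box (263,228) untouched. I'll lower it now.

Call:
{"fn": "play_rows", "kwargs": {
  "steps": [
    [0.036,[-0.002,0.002,0.008],0],
    [0.036,[0,0,0.014],0],
    [0.036,[0,0,0.014],0],
    [0.036,[0,0,0.01],0],
    [0.036,[0,0,0.005],0],
    [0.036,[0,0,0.002],0],
    [0.036,[0,0,0.001],0],
    [0.036,[0,0,0],0],
    [0.036,[0,0,0.001],0],
    [0.036,[0,0,0],0]
  ]
}}

```text
t: 24.47
eef_pos: [0.6502, -0.1877, 0.1491]
ee_rot: [0.001, 0.707, 0.707, 0.0]
wrist_force: [0.1, -0.0, -0.4]
finger_gap: 0.458
grasp_force: 40.5
```

Call:
{"fn": "play_rows", "kwargs": {
  "steps": [
    [0.036,[0,0,0.001],0],
    [0.036,[0,0,0],0],
    [0.036,[0,0,0.001],0],
    [0.036,[0,0,0],0],
    [0.036,[0,0,0],0]
  ]
}}

```text
t: 24.88
eef_pos: [0.6496, -0.1875, 0.1463]
ee_rot: [-0.0, 0.707, 0.707, -0.0]
wrist_force: [0.0, 0.2, -0.8]
finger_gap: 0.46
grasp_force: 40.5
```

Call:
{"fn": "play_rows", "kwargs": {
  "steps": [
    [0.036,[0,0,0.001],0],
    [0.036,[0,0,0],0],
    [0.036,[0,0,0.001],0],
    [0.036,[0,0,0],0],
    [0.036,[0,0,0],0]
  ]
}}

```text
t: 25.3
eef_pos: [0.6499, -0.1875, 0.1454]
ee_rot: [0.0, 0.707, 0.707, 0.0]
wrist_force: [-2.5, 1.8, 5.4]
finger_gap: 0.458
grasp_force: 41.0
```

Call:
{"fn": "play_rows", "kwargs": {
  "steps": [
    [0.045,[0,0,0],0],
    [0.055,[0,0,0],0],
    [0.07,[0,0,0],0],
    [0.07,[0,0,0],0],
    [0.07,[0,0,-0.01],0],
    [0.07,[0,0,-0.025],0],
    [0.07,[0,0,-0.03],0],
    [0.07,[0,0,-0.03],0],
    [0.07,[0,-0.015,-0.02],0],
    [0.07,[0,-0.03,0],0]
  ]
}}

```text
t: 26.13
eef_pos: [0.6097, -0.189, 0.2675]
ee_rot: [0.007, 0.707, 0.708, 0.003]
wrist_force: [-0.4, 0.3, 1.6]
finger_gap: 0.818
grasp_force: 0.0
```

Call:
{"fn": "play_rows", "kwargs": {
  "steps": [
    [0.07,[0,-0.035,0],0],
    [0.07,[0,-0.035,0],0],
    [0.07,[0,-0.035,0],0],
    [0.07,[0,-0.035,0],0],
    [0.07,[0,-0.02,0],0],
    [0.07,[0,0,0],0],
    [0.07,[0,0,0],0]
  ]
}}

```text
t: 26.72
eef_pos: [0.4444, -0.1877, 0.2602]
ee_rot: [0.001, 0.707, 0.707, 0.0]
wrist_force: [0.3, -0.2, -0.1]
finger_gap: 0.823
grasp_force: 0.0
```

```bash
python3 look.py .649 -.187 .08 .12 .024 end; python3 - <<'E'
import cv2,numpy as np
a=cv2.imread('pics/topend.png')[95:260,110:460];b=cv2.imread('pics/sideend.png')[90:340,180:480]
cv2.imwrite('pics/end.png',np.vstack([cv2.resize(a,(600,283)),cv2.resize(b,(600,310))[:,:]]))
E
```

```text
top 0.08 80 centre [ 0.6485 -0.1874] rms 0.0005
top 0.1 115 centre [ 0.6524 -0.1894] rms 0.0015
side 0.08 139 centre [ 0.6495 -0.1844] rms 0.0006
side 0.1 191 centre [ 0.6518 -0.1808] rms 0.0017
[ 0.44566545 -0.18790951  0.26024719]
```

View pics/end.png

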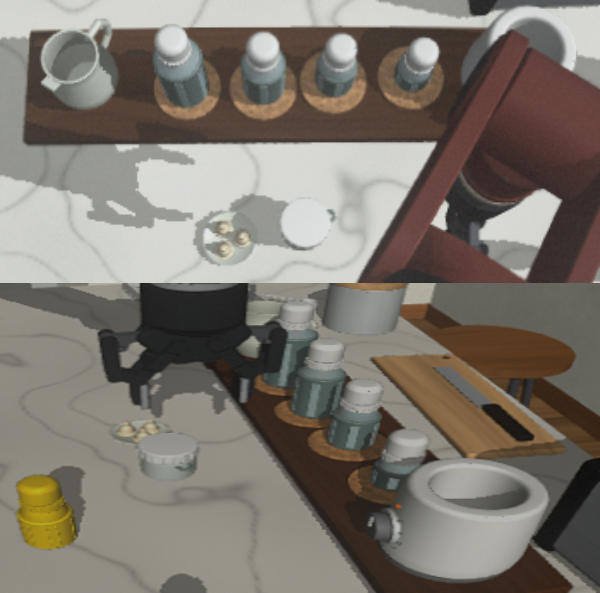

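All four bottles stand upright and centred on their coasters, rising from the warmer to the jug. The box, the yellow bottle and the warmer haven't moved, and the arm is clear of everything.

```bash
python3 -c "
from station import robot; print(robot.job_done())"
```

```text
the job is handed in; nothing more can be done
None
```

I put all four bottles away on the oak shelf in height order, shortest by the warmer and tallest by the jug, each upright and within about 2 mm of its coaster's centre, and handed the job in at about 27 s.

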